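# Set out the bottles for the water sampling round

### The arm

A 6-joint arm with a two-finger parallel gripper is mounted at the origin on the work surface. World frame = base frame: x ahead of the robot, y to its left, z up, the work surface at z = 0. Lengths are in m, angles in degrees, forces in N, time in s.
With the tool pointing down it reaches from about 0.3 to 0.75 m from the base axis. Payload 8.5 kg.
Tool frame: the origin (TCP) lies at the very end of the fingers, on their centre line; the grasp point (between the pads) lies 19 mm behind it (grip_depth is the distance from the TCP to the grasp point, in m); z points along the fingers, y is the direction in which the jaws open and shut (so a half turn about z gives the same grasp; the last joint's range is limited). The gripper opens to 85 mm and grips with 20 to 120 N. Pads are 22 mm wide; open, the fingers measure 114 mm over their backs; the gripper's body (76 mm by 85 mm) begins 54 mm behind the grasp point. The pads swing forward as they close: fully open they stand 13 mm farther back than shut.
Start: joints at [-84.815, 21.807, 74.336, -0, 83.858, -12.336], TCP at [0.166, -0.524, 0.231] pointing down, gripper open.
Joint ranges: [-178.18, 178.18], [-50.72, 133.34], [12.68, 142.11], [-81.47, 261.47], [9.98, 163.14], [-165.26, 165.26]. Speed limits (degrees/s): [136.94, 136.94, 180, 180, 180, 180].

### API

Orientations are given as a 3x3 rotation matrix whose columns are the frame's x, y, z axes.
In Python, from rig import observe, get_image, close_job, silhouettes, grip_depth gives the robot as it stands. The module is installed in compiled form; this text tells all that it offers.
- The arm moves only by the shell command python3 -m crank 'ROWS' [FORCE]. ROWS is a JSON object of lists of equal length, an entry for each row: "slide": the shift along the tool's x, y, z in m, a list of three; "roll": the turn about the tool's z in rad; "grip": the finger opening in m, from 0 to 0.0854. A call has exactly 8 rows; each row is the pose to reach, as a shift and turn from the pose commanded when the call began, along the tool's axes at that moment; what a row does not reach only later rows make up. A row lasts 1/10 s, in which the tool goes at most 50 mm and 8.59 degrees, less where a joint would pass 70% of its speed; a pose out of reach is approached as far as the arm can. A call with a gripper value outside its range is refused whole. The fingers move at their own pace and stop on an object; FORCE is the grip in N (left out, the last holds). Time passes only in rows, so rows that repeat a pose let the fingers close, or fill a call up. It gives the time, the measured TCP pose, the force and the opening at its end, in the units of the state.
- observe(): the state, without advancing time (a new reading comes with each control period).
- get_image(name): name is "scene" or "top"; returns a dict with "frame" (400x640x3 uint8, red, green, blue), "fx", "fy", "cx", "cy" (pixels), "xyz" and "rotation" of the camera in the world. Camera axes: x right, y down, z forward; pixel columns grow to the right and rows downward; lengths in m; the calibration is good to about 2 mm. A picture is of the moment at which its call begins. There is no depth.
- close_job(): hands the job in, once; it reports no verdict.
Trained networks look in a picture, given as the dict that the camera call returned (one of the last four; its "shot" number tells which), for a name from the list of things; names that differ only in an ending like _2 or _b are one class to them, and where a whole thing is asked for, a point or a joint stands for the part that bears it (a point fixed in the world has none). Each returns a list of dicts, best first, with "confidence" (0 to 1); they miss things now and then, are a little off and sometimes report something else, mostly with a low value. They report only what shows in the picture. A call takes as long as a camera call. They do not tell look-alikes from the thing itself.
- silhouettes(target, picture): "pixels" (400x640 bool, what is visible of it) and "box" ([centre column, centre row, width, height] in pixels, round what is visible of it).
The state is a dict: "time_s": time; "q": joint angles; "qvel": joint speeds; "joint_efforts": joint torques, N m; "position": TCP position; "tool_rot": TCP orientation; "ft_force": force on the tool from outside, world axes, zero at the start; "wrist_torque": the same for the moment, N m; "grip_width": finger opening in m.
Only numpy, scipy, OpenCV 4.12 (cv2) and the standard library are available. Lean on these libraries where they do the work, as an engineer would, in place of code of your own. Each camera call takes 0.05 s, during which the arm holds its last target.

### The job

Set out the sampling round while the taps are still to be flushed: stand each of the four capped glass sample bottles upright at the tap whose handle has the colour of its cap, wholly on the round black rubber rest in front of that tap. The bottles are glass, so set them down and never drop them, and leave the amber dropper bottle and the tub of brushes where they stand.

Things in the scene. Friction and masses are not known exactly. Their poses are not given: they have to be found in the camera images.
- bottle_red: Loose glass sample bottle, blank paper label, red screw cap, about 110 g, standing upright. Body 50 mm in diameter, straight up to 66 mm, then a shoulder; cap 38 mm in diameter from 73 mm to the top at 95 mm. Origin at the centre of its underside, z up along the bottle; round, so its yaw does not matter.
- bottle_yellow: Loose glass sample bottle, blank paper label, yellow screw cap, about 110 g, standing upright. Body 50 mm in diameter, straight up to 66 mm, then a shoulder; cap 38 mm in diameter from 73 mm to the top at 95 mm. Origin at the centre of its underside, z up along the bottle; round, so its yaw does not matter.
- bottle_green: Loose glass sample bottle, blank paper label, green screw cap, about 110 g, standing upright. Body 50 mm in diameter, straight up to 66 mm, then a shoulder; cap 38 mm in diameter from 73 mm to the top at 95 mm. Origin at the centre of its underside, z up along the bottle; round, so its yaw does not matter.
- bottle_white: Loose glass sample bottle, blank paper label, white screw cap, about 110 g, standing upright. Body 50 mm in diameter, straight up to 66 mm, then a shoulder; cap 38 mm in diameter from 73 mm to the top at 95 mm. Origin at the centre of its underside, z up along the bottle; round, so its yaw does not matter.
- tap_red: Fixed sampling tap with a red wing handle. In its steel drip tray lies the round black rubber bottle rest, 80 mm wide, flat top 14 mm above the bench. Origin on the bench below the rest's centre, x towards the tap, z up. Tray 12 mm high, x -55 to 135 mm, y -58 to 58 mm. Brass nozzle from x = 73 mm, pipe at 115 mm; handle at x 86 to 106, y -30 to 30 mm, top 171 mm up. Nothing above the rest.
- tap_yellow: Fixed sampling tap with a yellow wing handle. In its steel drip tray lies the round black rubber bottle rest, 80 mm wide, flat top 14 mm above the bench. Origin on the bench below the rest's centre, x towards the tap, z up. Tray 12 mm high, x -55 to 135 mm, y -58 to 58 mm. Brass nozzle from x = 73 mm, pipe at 115 mm; handle at x 86 to 106, y -30 to 30 mm, top 171 mm up. Nothing above the rest.
- tap_green: Fixed sampling tap with a green wing handle. In its steel drip tray lies the round black rubber bottle rest, 80 mm wide, flat top 14 mm above the bench. Origin on the bench below the rest's centre, x towards the tap, z up. Tray 12 mm high, x -55 to 135 mm, y -58 to 58 mm. Brass nozzle from x = 73 mm, pipe at 115 mm; handle at x 86 to 106, y -30 to 30 mm, top 171 mm up. Nothing above the rest.
- tap_white: Fixed sampling tap with a white wing handle. In its steel drip tray lies the round black rubber bottle rest, 80 mm wide, flat top 14 mm above the bench. Origin on the bench below the rest's centre, x towards the tap, z up. Tray 12 mm high, x -55 to 135 mm, y -58 to 58 mm. Brass nozzle from x = 73 mm, pipe at 115 mm; handle at x 86 to 106, y -30 to 30 mm, top 171 mm up. Nothing above the rest.
- dropper: Bystander, loose: small amber glass dropper bottle with a black rubber bulb, 35 mm in diameter, 92 mm tall, upright among the sample bottles. Origin at the centre of its underside, z up.
- brush_tub: Bystander, loose: yellow plastic tub, 80 mm in diameter and 85 mm tall, with three small brushes standing in it up to 165 mm high. Origin at the centre of its underside, z up.
Mind the look-alikes: they are no part of the job. What is shaped like the bottle_yellow but blue or purple is not meant.

How it is judged:
By the outcome, as a careful person would: the job done as asked, in the order asked, and still so for the second after the job is handed in, with the robot touching nothing.
It also fails if it takes over 115 s, if anything falls off the work surface, if the arm or the gripper's body presses on something with over 40 N, if the wrist force passes 120 N, or if a joint passes its speed limit or range.

## Working session

There is one attempt and no reset: what is moved stays moved. The work goes in short steps, Python scripts to look and compute and a shell command to move; the robot and the scene stay as the last step left them, time stands still between calls to the robot, and variables do not carry over. Pictures are saved under pics/ and viewed, and the job is handed in when it is done.

```bash
mkdir -p pics
cat > h.py <<'E'
import numpy as np,cv2
from rig import observe,get_image,silhouettes,grip_depth
def save(p,n): cv2.imwrite('pics/'+n,cv2.cvtColor(p['frame'],cv2.COLOR_RGB2BGR))
def ray(p,u,v,z):
    d=np.array(p['rotation'])@np.array([(u-p['cx'])/p['fx'],(v-p['cy'])/p['fy'],1]); o=np.array(p['xyz'])
    return o+d*(z-o[2])/d[2]
def proj(p,X):
    c=np.array(p['rotation']).T@(np.array(X)-np.array(p['xyz'])); return p['fx']*c[0]/c[2]+p['cx'],p['fy']*c[1]/c[2]+p['cy']
E
python3 - <<'E'
from h import *
for n in('top','scene'):
    p=get_image(n);save(p,n+'0.png');print(n,p['xyz'],np.round(p['rotation'],3),p['fx'])
s=observe();print(s['position'],np.round(s['tool_rot'],3),s['grip_width'],s['time_s'],grip_depth)
E
```

```text
top [ 0.43103367 -0.07610034  1.17932683] [[ 0.027 -0.997  0.068]
 [-1.    -0.028 -0.009]
 [ 0.011 -0.068 -0.998]] 435.9149868700637
scene [ 0.9816422  -0.64107869  1.071224  ] [[ 0.72   0.563 -0.406]
 [ 0.694 -0.58   0.426]
 [ 0.004 -0.589 -0.808]] 515.9897885006832
[ 0.16557913 -0.52421804  0.23077731] [[ 0.954  0.301 -0.   ]
 [ 0.301 -0.954  0.001]
 [ 0.    -0.001 -1.   ]] 0.08555231718760906 0.1 0.0187
```

View pics/top0.png

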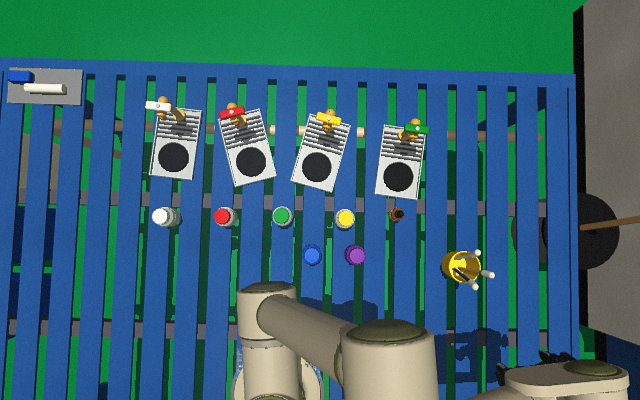

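View pics/scene0.png

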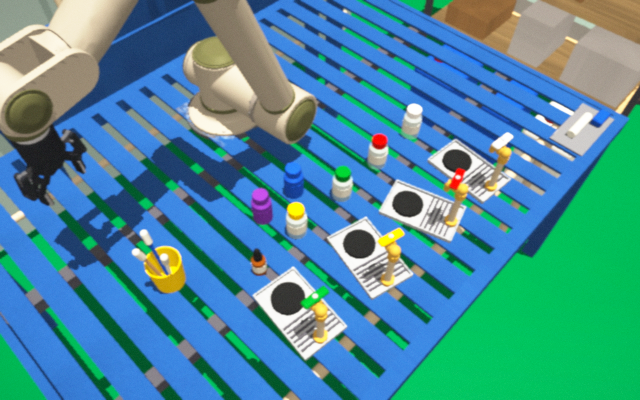

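The top view shows caps white (163,216), red (223,216), green (282,216) and yellow (346,218). Look-alikes are blue (312,255) and purple (357,255), and the dropper is at (397,214). The rests are white (173,157), red (251,162), yellow (317,167) and green (398,177). The brush tub at (462,267) is also yellow, but it isn't a bottle. Next I measure positions and take a close crop.

Run:
```python
from h import *
P={n:get_image(n) for n in('top','scene')}
def lab(p,c):
    return tuple(int(x) for x in p['frame'][int(c[1]),int(c[0])])
for n,p in P.items():
    print(n)
    hsv=cv2.cvtColor(p['frame'],cv2.COLOR_RGB2HSV)
    for t in['bottle_red','dropper','brush_tub']:
        for r in silhouettes(t,p):
            if r['confidence']<.3: continue
            m=r['pixels']; b=r['box']
            print(t,round(r['confidence'],2),np.round(b,1), 'ground/cap', np.round(ray(p,b[0],b[1],.05)[:2],3))
    # black rests
    g=p['frame'].max(2)<45
    k,l,st,ce=cv2.connectedComponentsWithStats(g.astype(np.uint8))
    for i in range(1,k):
        w,h,a=st[i][2:5]
        if 400<a<2500 and 20<w<60 and 20<h<60 and a>.7*w*h: print('rest',np.round(ce[i],1),st[i],np.round(ray(p,*ce[i],.014),4))
p=P['top']
# caps by colour in top
hsv=cv2.cvtColor(p['frame'],cv2.COLOR_RGB2HSV)
for nm,(u,v) in dict(white=(163,216),red=(223,216),green=(282,216),yellow=(346,218),drop=(397,214),blue=(312,255),purple=(357,255)).items():
    print(nm,hsv[v,u],np.round(ray(p,u,v,.095),3))
c=p['frame'][90:290,130:500]
cv2.imwrite('pics/crop1.png',cv2.cvtColor(cv2.resize(c,None,fx=2.1,fy=2.1,interpolation=2),cv2.COLOR_RGB2BGR))
```

```text
top
bottle_red 0.95 [227.4 215.9  25.8  19.8] ground/cap [0.458 0.139]
brush_tub 0.82 [469.  269.   51.7  39.4] ground/cap [ 0.338 -0.487]
rest [397.7 176.7] [384 163  29  28 640] [ 0.5765 -0.3071  0.014 ]
scene
bottle_red 0.7 [379.6 150.4  22.9  37.9] ground/cap [0.461 0.148]
dropper 0.8 [259.4 263.2  16.1  29.7] ground/cap [ 0.486 -0.307]
brush_tub 0.81 [159.7 260.9  53.6  62.7] ground/cap [ 0.319 -0.46 ]
brush_tub 0.68 [343.  183.2  17.   35.8] ground/cap [ 0.466 -0.003]
white [ 21   7 251] [0.452 0.29  0.095]
red [  0 199 240] [0.456 0.142 0.095]
green [ 68 187 179] [ 0.46  -0.004  0.095]
yellow [ 28 192 252] [ 0.459 -0.164  0.095]
drop [105  73  21] [ 0.473 -0.291  0.095]
blue [109 186 228] [ 0.366 -0.082  0.095]
purple [140 147 189] [ 0.369 -0.193  0.095]
```

View pics/crop1.png

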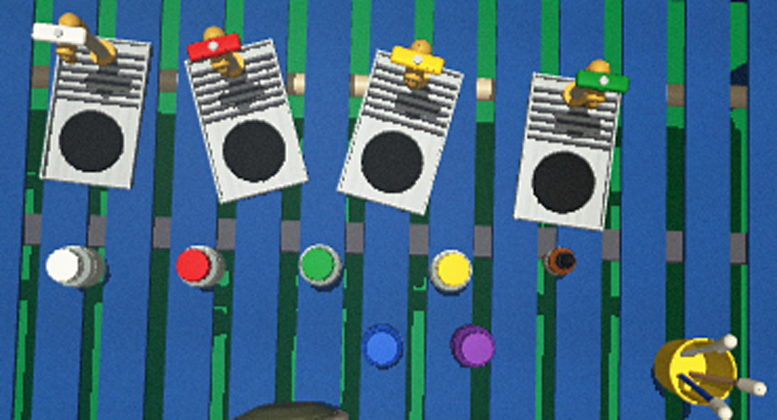

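The crop shows the four capped bottles clearly, with blue and purple behind and the dropper right of yellow. I'll refine the centres in both views.

```bash
cat >> h.py <<'E'
R={'top':dict(white=(173,157),red=(251,162),yellow=(317,167),green=(398,177)),'scene':dict(white=(457,160),red=(407,204),yellow=(360,244),green=(290,298))}
C={'top':dict(white=(163,216),red=(223,216),green=(282,216),yellow=(346,218)),'scene':dict(white=(412,108),red=(379,141),green=(342,173),yellow=(296,209))}
def flood(p,c,tol,mx=0):
    f=cv2.medianBlur(p['frame'],3).copy(); m=np.zeros((402,642),np.uint8)
    cv2.floodFill(f,m,c,0,(tol,)*3,(tol,)*3,4|cv2.FLOODFILL_MASK_ONLY|cv2.FLOODFILL_FIXED_RANGE|(1<<8))
    cs,_=cv2.findContours(m[1:-1,1:-1],0,1); k=max(cs,key=cv2.contourArea)
    return cv2.fitEllipse(cv2.convexHull(k))
E
python3 - <<'E'
from h import *
for n in('top','scene'):
    p=get_image(n)
    for k,c in R[n].items():
        e=flood(p,c,38); print(n,'rest',k,np.round(e[0],1),np.round(e[1],1),np.round(ray(p,*e[0],.014)[:2],4))
    for k,c in C[n].items():
        e=flood(p,c,60 if k!='white' else 30); print(n,'cap',k,np.round(e[0],1),np.round(e[1],1),np.round(ray(p,*e[0],.095)[:2],4),np.round(ray(p,*e[0],.088)[:2],4))
E
```

```text
top rest white [173.  157.1] [28.8 30.2] [0.6122 0.2985]
top rest red [250.6 161.5] [28.7 29.3] [0.6062 0.0901]
top rest yellow [316.2 167. ] [28.9 29. ] [ 0.5966 -0.0867]
top rest green [397.7 176.6] [28.8 29.3] [ 0.5767 -0.3071]
top cap white [159.3 215.7] [14.  14.7] [0.4524 0.2992] [0.4525 0.3017]
top cap red [221.1 215.6] [14.3 16. ] [0.4568 0.1464] [0.457  0.1478]
top cap green [280.5 215.5] [15.  17.2] [ 0.4612 -0.0007] [ 4.614e-01 -3.000e-04]
top cap yellow [345.5 217.9] [14.9 15.4] [ 0.4595 -0.1623] [ 0.4597 -0.1628]
scene rest white [456.5 160.8] [21.8 27.8] [0.6169 0.2922]
scene rest red [407.4 203.7] [24.6 29.2] [0.6107 0.0848]
scene rest yellow [358.8 243.7] [27.6 30.6] [ 0.6009 -0.0919]
scene rest green [287.4 298.2] [31.6 32.7] [ 0.5806 -0.3118]
scene cap white [414.5 108.8] [10.2 14.2] [0.4545 0.2967] [0.4507 0.3034]
scene cap red [379.1 139.8] [10.5 13.8] [0.4596 0.1407] [0.4559 0.1463]
scene cap green [321.7 159.2] [16.5 64.9] [ 0.3989 -0.0109] [ 0.3947 -0.0064]
scene cap yellow [295.2 209.3] [13.2 15.8] [ 0.4615 -0.166 ] [ 0.4577 -0.1626]
```

```bash
python3 -m crank '{"slide":[[0.02,-0.013,0],[0.055,-0.036,0],[0.09,-0.059,0],[0.13,-0.085,0],[0.17,-0.111,0],[0.21,-0.137,0],[0.25,-0.164,0],[0.27,-0.177,0]],"roll":[0.08,0.16,0.24,0.306,0.306,0.306,0.306,0.306],"grip":[0.085,0.085,0.085,0.085,0.085,0.085,0.085,0.085]}' 40; python3 -c "
from h import *
s=observe();print(np.round(s['position'],4),np.round(s['tool_rot'],3),np.round(s['q'],1),s['time_s'])"
```

```text
time_s: 1.4
position: [0.3712, -0.2716, 0.2316]
tool_rot: [[1.0, 0.002, 0.001], [0.002, -1.0, 0.0], [0.001, -0.0, -1.0]]
ft_force: [-1.0, 0.2, 0.8]
grip_width: 0.0847
[ 0.3712 -0.2716  0.2316] [[ 1.     0.002  0.001]
 [ 0.002 -1.     0.   ]
 [ 0.001 -0.    -1.   ]] [-51.   12.7  87.7   0.   79.5  38.9] 1.4
```

```bash
python3 -m crank '{"slide":[[0.025,-0.03,0],[0.05,-0.06,0],[0.08,-0.095,0],[0.09,-0.1105,0.01],[0.09,-0.1105,0.04],[0.09,-0.1105,0.08],[0.09,-0.1105,0.1],[0.09,-0.1105,0.1]],"roll":[0,0,0,0,0,0,0,0],"grip":[0.085,0.085,0.085,0.085,0.085,0.085,0.085,0.085]}' 40; python3 -c "
from h import *
s=observe();print(np.round(s['position'],4))
for n in ('top','scene'):
  p=get_image(n);save(p,n+'1.png');print(n,proj(p,s['position']))
"
```

```text
time_s: 2.2
position: [0.4587, -0.1632, 0.1292]
tool_rot: [[1.0, -0.0, -0.004], [-0.0, -1.0, 0.003], [-0.004, -0.003, -1.0]]
ft_force: [0.5, -0.7, 0.4]
grip_width: 0.0847
[ 0.4587 -0.1632  0.1292]
top (np.float64(346.9602546209077), np.float64(217.9011034132974))
scene (np.float64(294.8603816120424), np.float64(199.13151677627212))
```

```bash
python3 -c "
import cv2
a=cv2.imread('pics/top1.png')[150:290,270:430];b=cv2.imread('pics/scene1.png')[100:260,210:380]
cv2.imwrite('pics/c2.png',cv2.hconcat([cv2.resize(a,(400,400)),cv2.resize(b,(400,400))]))"
```

```text
(no output)
```

View pics/c2.png

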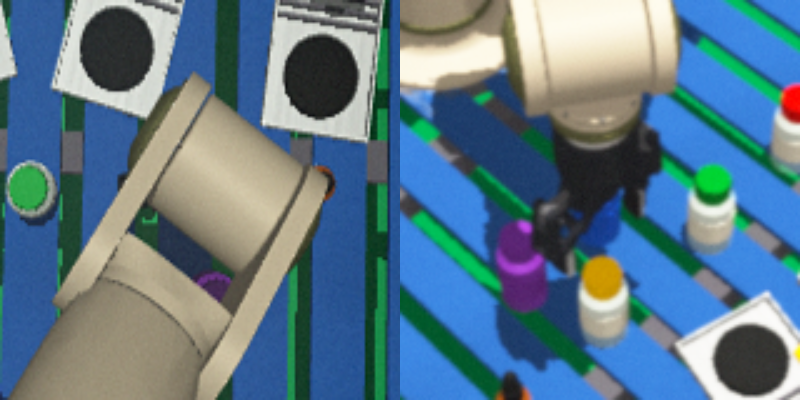

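Fingers straddle the yellow-capped bottle (crop: cap (600,275), fingertips about (565,270) and (645,215)), so I descend and close.

```bash
python3 -m crank '{"slide":[[0.001,0,0.02],[0.001,0,0.045],[0.001,0,0.07],[0.001,0,0.09],[0.001,0,0.096],[0.001,0,0.096],[0.001,0,0.096],[0.001,0,0.096]],"roll":[0,0,0,0,0,0,0,0],"grip":[0.085,0.085,0.085,0.085,0.085,0.085,0.085,0.085]}' 40;python3 -m crank '{"slide":[[0,0,0],[0,0,0],[0,0,0],[0,0,0],[0,0,0],[0,0,0],[0,0,0],[0,0,0]],"roll":[0,0,0,0,0,0,0,0],"grip":[0.07,0.06,0.054,0.05,0.046,0.044,0.042,0.042]}' 40
```

```text
time_s: 3.1
position: [0.4614, -0.1643, 0.0366]
tool_rot: [[1.0, -0.0, 0.002], [-0.0, -1.0, -0.001], [0.002, 0.001, -1.0]]
ft_force: [-0.5, 0.3, 0.6]
grip_width: 0.085
time_s: 3.9
position: [0.4609, -0.1638, 0.0357]
tool_rot: [[1.0, -0.0, 0.0], [-0.0, -1.0, -0.0], [0.0, 0.0, -1.0]]
ft_force: [-0.7, 1.7, 4.7]
grip_width: 0.0488
```

```bash
python3 -m crank '{"slide":[[0,0,-0.01],[0,0,-0.025],[0,0,-0.05],[0,0,-0.075],[0,0,-0.08],[0,0,-0.08],[0,0,-0.08],[0,0,-0.08]],"roll":[0,0,0,0,0,0,0,0],"grip":[0.042,0.042,0.042,0.042,0.042,0.042,0.042,0.042]}' 40;python3 -m crank '{"slide":[[0.015,-0.008,0],[0.04,-0.022,0],[0.07,-0.038,0],[0.1,-0.054,0],[0.125,-0.067,0],[0.138,-0.0745,0],[0.138,-0.0745,0],[0.138,-0.0745,0]],"roll":[0,0,0,0,0,0,0,0],"grip":[0.042,0.042,0.042,0.042,0.042,0.042,0.042,0.042]}' 40; python3 -c "
from h import *
s=observe();print(np.round(s['position'],4))
for n in ('top','scene'):
  p=get_image(n);save(p,n+'2.png')
"
python3 -c "
import cv2
a=cv2.imread('pics/top2.png')[90:250,230:390];b=cv2.imread('pics/scene2.png')[140:310,280:450]
cv2.imwrite('pics/c3.png',cv2.hconcat([cv2.resize(a,(400,400)),cv2.resize(b,(400,400))]))"
```

```text
time_s: 4.7
position: [0.4603, -0.1636, 0.1143]
tool_rot: [[1.0, -0.0, -0.002], [-0.0, -1.0, 0.001], [-0.002, -0.001, -1.0]]
ft_force: [0.2, -0.5, -1.5]
grip_width: 0.0486
time_s: 5.5
position: [0.5981, -0.0894, 0.1143]
tool_rot: [[1.0, 0.0, -0.002], [0.0, -1.0, 0.0], [-0.002, -0.0, -1.0]]
ft_force: [0.7, -0.0, -1.3]
grip_width: 0.0483
[ 0.5981 -0.0894  0.1143]
```

View pics/c3.png

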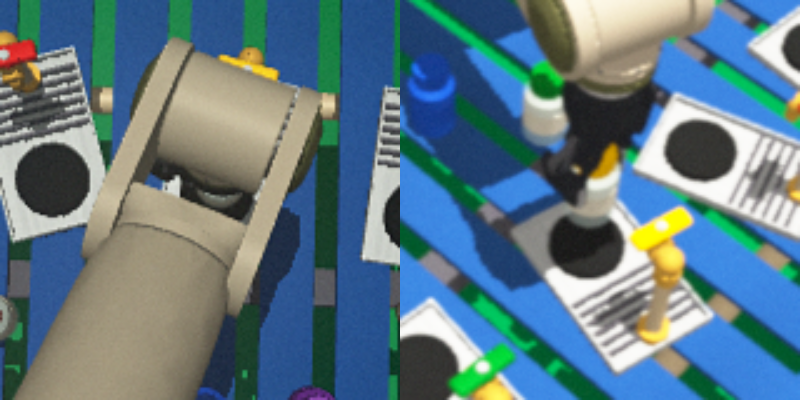

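```bash
python3 -m crank '{"slide":[[0,0,0.01],[0,0,0.025],[0,0,0.04],[0,0,0.05],[0,0,0.057],[0,0,0.061],[0,0,0.063],[0,0,0.063]],"roll":[0,0,0,0,0,0,0,0],"grip":[0.042,0.042,0.042,0.042,0.042,0.042,0.042,0.042]}' 40;python3 -m crank '{"slide":[[0,0,0.0005],[0,0,0.001],[0,0,0.0015],[0,0,0.002],[0,0,0.0025],[0,0,0.0025],[0,0,0.0025],[0,0,0.0025]],"roll":[0,0,0,0,0,0,0,0],"grip":[0.042,0.042,0.042,0.042,0.042,0.042,0.042,0.042]}' 40
```

```text
time_s: 6.4
position: [0.5989, -0.0895, 0.0524]
tool_rot: [[1.0, -0.0, 0.0], [-0.0, -1.0, -0.0], [0.0, 0.0, -1.0]]
ft_force: [0.3, 0.3, -0.2]
grip_width: 0.0486
time_s: 7.2
position: [0.5988, -0.0895, 0.0498]
tool_rot: [[1.0, -0.0, 0.0], [-0.0, -1.0, -0.0], [0.0, 0.0, -1.0]]
ft_force: [-0.0, -0.1, -2.3]
grip_width: 0.0486
```

```bash
python3 -m crank '{"slide":[[0,0,0.0003],[0,0,0.0006],[0,0,0.0008],[0,0,0.001],[0,0,0.001],[0,0,0.001],[0,0,0.001],[0,0,0.001]],"roll":[0,0,0,0,0,0,0,0],"grip":[0.042,0.042,0.042,0.042,0.042,0.042,0.042,0.042]}' 40
```

```text
time_s: 8.0
position: [0.5989, -0.0895, 0.0497]
tool_rot: [[1.0, -0.0, 0.001], [-0.0, -1.0, -0.0], [0.001, 0.0, -1.0]]
ft_force: [-2.4, 1.3, 6.5]
grip_width: 0.0489
```

Contact felt (6.5 N up). Releasing and rising.

```bash
python3 -m crank '{"slide":[[0,0,0],[0,0,0],[0,0,0],[0,0,0],[0,0,0],[0,0,0],[0,0,0],[0,0,0]],"roll":[0,0,0,0,0,0,0,0],"grip":[0.05,0.052,0.056,0.062,0.068,0.075,0.082,0.085]}' 40
python3 -m crank '{"slide":[[0,0,-0.01],[0,0,-0.03],[0,0,-0.06],[0,0,-0.09],[0,0,-0.12],[0,0,-0.15],[0,0,-0.15],[0,0,-0.15]],"roll":[0,0,0,0,0,0,0,0],"grip":[0.085,0.085,0.085,0.085,0.085,0.085,0.085,0.085]}' 40
```

```text
time_s: 8.8
position: [0.5988, -0.0894, 0.0488]
tool_rot: [[1.0, -0.0, 0.0], [-0.0, -1.0, 0.0], [0.0, -0.0, -1.0]]
ft_force: [-0.0, -0.4, 0.0]
grip_width: 0.0848
time_s: 9.6
position: [0.5988, -0.0894, 0.1996]
tool_rot: [[1.0, -0.0, 0.001], [-0.0, -1.0, -0.0], [0.001, 0.0, -1.0]]
ft_force: [-0.1, 0.1, -0.5]
grip_width: 0.0849
```

```bash
python3 -m crank '{"slide":[[-0.02,-0.013,0],[-0.05,-0.032,0],[-0.085,-0.054,0],[-0.12,-0.076,0],[-0.136,-0.0865,0],[-0.136,-0.0865,0.02],[-0.136,-0.0865,0.05],[-0.136,-0.0865,0.07]],"roll":[0,0,0,0,0,0,0,0],"grip":[0.085,0.085,0.085,0.085,0.085,0.085,0.085,0.085]}' 40;  python3 -c "
from h import *
s=observe();print(np.round(s['position'],4))
p=get_image('scene');save(p,'scene3.png')
print(proj(p,[.5988,-.0895,.109]))
"
python3 -c "
import cv2
b=cv2.imread('pics/scene3.png')[80:320,230:470]
cv2.imwrite('pics/c4.png',cv2.resize(b,(600,600)))"
```

```text
time_s: 10.4
position: [0.4615, -0.0025, 0.1267]
tool_rot: [[1.0, -0.0, -0.003], [-0.0, -1.0, 0.001], [-0.003, -0.001, -1.0]]
ft_force: [-0.2, 0.7, -0.6]
grip_width: 0.085
[ 0.4615 -0.0025  0.1267]
(np.float64(361.7686073708371), np.float64(220.28495431924884))
```

View pics/c4.png

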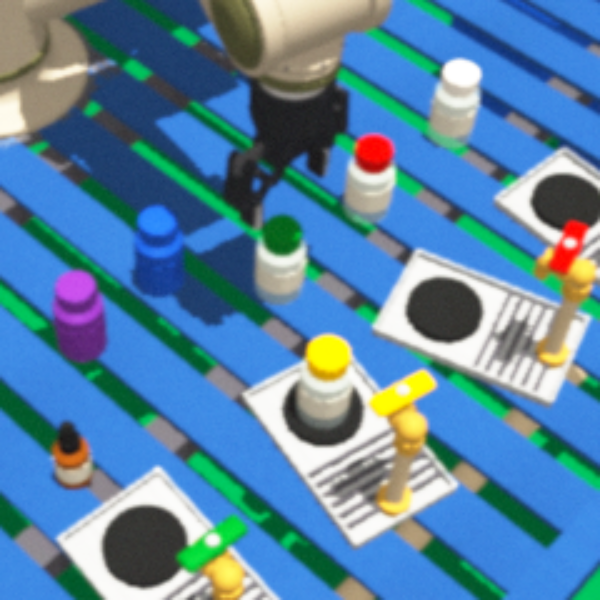

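Yellow stands upright and well inside its rest (crop cap (328,355), rest around (323,410)). The gripper is centred over green.

```bash
python3 -m crank '{"slide":[[0,0,0.02],[0,0,0.045],[0,0,0.07],[0,0,0.087],[0,0,0.0935],[0,0,0.0935],[0,0,0.0935],[0,0,0.0935]],"roll":[0,0,0,0,0,0,0,0],"grip":[0.085,0.085,0.085,0.085,0.085,0.085,0.085,0.085]}' 40;python3 -m crank '{"slide":[[0,0,0],[0,0,0],[0,0,0],[0,0,0],[0,0,0],[0,0,0],[0,0,0],[0,0,0]],"roll":[0,0,0,0,0,0,0,0],"grip":[0.07,0.06,0.054,0.05,0.046,0.044,0.042,0.042]}' 40;python3 -m crank '{"slide":[[0,0,-0.01],[0,0,-0.03],[0,0,-0.06],[0,0,-0.09],[0,0,-0.12],[0,0,-0.15],[0,0,-0.165],[0,0,-0.165]],"roll":[0,0,0,0,0,0,0,0],"grip":[0.042,0.042,0.042,0.042,0.042,0.042,0.042,0.042]}' 40
```

```text
time_s: 11.25
position: [0.4633, -0.003, 0.0361]
tool_rot: [[1.0, -0.0, 0.001], [-0.0, -1.0, -0.0], [0.001, 0.0, -1.0]]
ft_force: [-0.7, -0.8, 1.1]
grip_width: 0.0851
time_s: 12.05
position: [0.4629, -0.0028, 0.0358]
tool_rot: [[1.0, -0.0, 0.001], [-0.0, -1.0, -0.0], [0.001, 0.0, -1.0]]
ft_force: [-1.0, 1.5, 5.7]
grip_width: 0.0493
time_s: 12.85
position: [0.4634, -0.0031, 0.2025]
tool_rot: [[1.0, -0.0, 0.004], [-0.0, -1.0, -0.001], [0.004, 0.001, -1.0]]
ft_force: [-0.0, 1.1, -2.0]
grip_width: 0.0488
```

```bash
python3 -m crank '{"slide":[[0.007,0.018,0],[0.02,0.054,0],[0.037,0.097,0],[0.054,0.142,0],[0.071,0.187,0],[0.088,0.232,0],[0.105,0.277,0],[0.113,0.298,0]],"roll":[0,0,0,0,0,0,0,0],"grip":[0.042,0.042,0.042,0.042,0.042,0.042,0.042,0.042]}' 40;python3 -m crank '{"slide":[[0.003,0.0085,0],[0.003,0.0085,0.02],[0.003,0.0085,0.05],[0.003,0.0085,0.08],[0.003,0.0085,0.11],[0.003,0.0085,0.13],[0.003,0.0085,0.14],[0.003,0.0085,0.14]],"roll":[0,0,0,0,0,0,0,0],"grip":[0.042,0.042,0.042,0.042,0.042,0.042,0.042,0.042]}' 40;  python3 -c "
from h import *
s=observe();print(np.round(s['position'],4))
p=get_image('scene');save(p,'scene4.png')
"
python3 -c "
import cv2
b=cv2.imread('pics/scene4.png')[180:380,200:400]
cv2.imwrite('pics/c5.png',cv2.resize(b,(500,500)))"
```

```text
time_s: 13.65
position: [0.5757, -0.3044, 0.198]
tool_rot: [[1.0, -0.003, -0.002], [-0.003, -1.0, 0.001], [-0.002, -0.001, -1.0]]
ft_force: [0.2, 0.1, -0.4]
grip_width: 0.049
time_s: 14.45
position: [0.5781, -0.3083, 0.059]
tool_rot: [[1.0, 0.0, -0.002], [0.0, -1.0, 0.002], [-0.002, -0.002, -1.0]]
ft_force: [0.2, 0.6, -1.0]
grip_width: 0.0488
[ 0.5781 -0.3083  0.059 ]
```

View pics/c5.png

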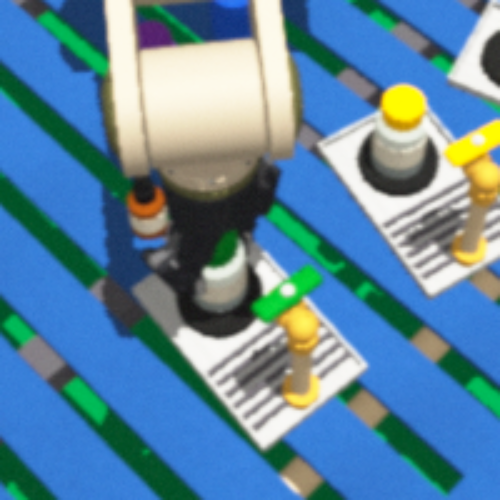

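Green hangs centred over its rest. Now the gentle lowering.

```bash
python3 -m crank '{"slide":[[0,0,0.003],[0,0,0.006],[0,0,0.008],[0,0,0.0095],[0,0,0.0105],[0,0,0.011],[0,0,0.0115],[0,0,0.0115]],"roll":[0,0,0,0,0,0,0,0],"grip":[0.042,0.042,0.042,0.042,0.042,0.042,0.042,0.042]}' 40
```

```text
time_s: 15.3
position: [0.5789, -0.3095, 0.0498]
tool_rot: [[1.0, -0.0, 0.001], [-0.0, -1.0, -0.001], [0.001, 0.001, -1.0]]
ft_force: [-1.8, 1.8, 6.2]
grip_width: 0.049
```

```bash
python3 -m crank '{"slide":[[0,0,0],[0,0,0],[0,0,0],[0,0,0],[0,0,0],[0,0,0],[0,0,0],[0,0,0]],"roll":[0,0,0,0,0,0,0,0],"grip":[0.05,0.052,0.056,0.062,0.068,0.075,0.082,0.085]}' 40
python3 -m crank '{"slide":[[0,0,-0.01],[0,0,-0.03],[0,0,-0.06],[0,0,-0.09],[0,0,-0.12],[0,0,-0.15],[0,0,-0.15],[0,0,-0.15]],"roll":[0,0,0,0,0,0,0,0],"grip":[0.085,0.085,0.085,0.085,0.085,0.085,0.085,0.085]}' 40
python3 -m crank '{"slide":[[-0.005,-0.02,0],[-0.015,-0.056,0],[-0.027,-0.101,0],[-0.039,-0.146,0],[-0.051,-0.191,0],[-0.063,-0.236,0],[-0.075,-0.281,0],[-0.087,-0.326,0]],"roll":[0,0,0,0,0,0,0,0],"grip":[0.085,0.085,0.085,0.085,0.085,0.085,0.085,0.085]}' 40
python3 -m crank '{"slide":[[-0.012,-0.045,0],[-0.023,-0.086,0],[-0.034,-0.127,0],[-0.034,-0.127,0],[-0.034,-0.127,0.02],[-0.034,-0.127,0.05],[-0.034,-0.127,0.07],[-0.034,-0.127,0.07]],"roll":[0,0,0,0,0,0,0,0],"grip":[0.085,0.085,0.085,0.085,0.085,0.085,0.085,0.085]}' 40
python3 -c "
from h import *
s=observe();print(np.round(s['position'],4))
p=get_image('scene');save(p,'scene5.png')
"
python3 -c "
import cv2
b=cv2.imread('pics/scene5.png')[80:330,220:520]
cv2.imwrite('pics/c6.png',cv2.resize(b,(720,600)))"
```

```text
time_s: 16.1
position: [0.5788, -0.3094, 0.0488]
tool_rot: [[1.0, -0.0, 0.0], [-0.0, -1.0, -0.0], [0.0, 0.0, -1.0]]
ft_force: [-0.0, -0.3, 0.8]
grip_width: 0.0849
time_s: 16.9
position: [0.5787, -0.3094, 0.1996]
tool_rot: [[1.0, -0.0, 0.001], [-0.0, -1.0, -0.001], [0.001, 0.001, -1.0]]
ft_force: [-0.1, -0.5, -0.0]
grip_width: 0.0851
time_s: 17.7
position: [0.4904, 0.0183, 0.1978]
tool_rot: [[1.0, -0.001, -0.002], [-0.001, -1.0, 0.001], [-0.002, -0.001, -1.0]]
ft_force: [0.5, 0.5, 0.1]
grip_width: 0.0854
time_s: 18.5
position: [0.4563, 0.1429, 0.1261]
tool_rot: [[1.0, -0.001, -0.007], [-0.001, -1.0, -0.001], [-0.007, 0.001, -1.0]]
ft_force: [-0.2, 0.4, 0.7]
grip_width: 0.0849
[0.4563 0.1429 0.1261]
```

View pics/c6.png

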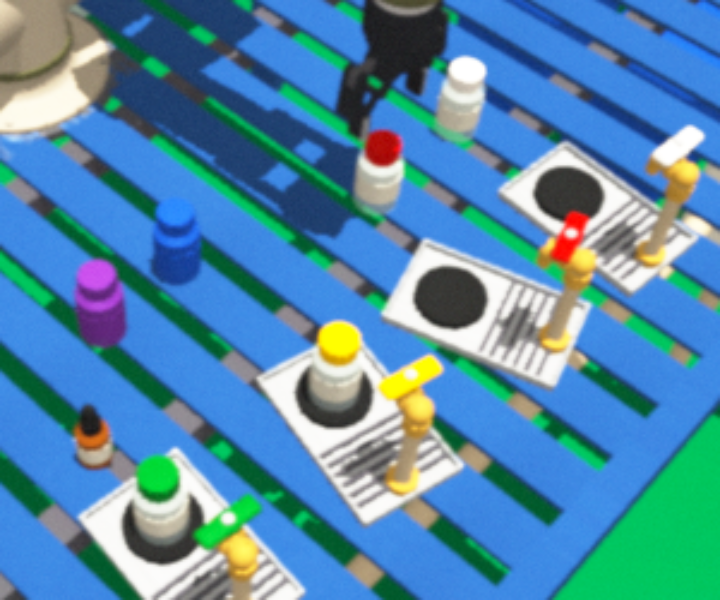

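Green and yellow are standing inside their rests (crop (160,490), (337,365)) and the dropper is untouched. The fingers straddle red (382,148).

```bash
python3 -m crank '{"slide":[[0,0,0.02],[0,0,0.045],[0,0,0.07],[0,0,0.087],[0,0,0.0935],[0,0,0.0935],[0,0,0.0935],[0,0,0.0935]],"roll":[0,0,0,0,0,0,0,0],"grip":[0.085,0.085,0.085,0.085,0.085,0.085,0.085,0.085]}' 40;python3 -m crank '{"slide":[[0,0,0],[0,0,0],[0,0,0],[0,0,0],[0,0,0],[0,0,0],[0,0,0],[0,0,0]],"roll":[0,0,0,0,0,0,0,0],"grip":[0.07,0.06,0.054,0.05,0.046,0.044,0.042,0.042]}' 40;python3 -m crank '{"slide":[[0,0,-0.01],[0,0,-0.03],[0,0,-0.06],[0,0,-0.08],[0,0,-0.09],[0,0,-0.09],[0,0,-0.09],[0,0,-0.09]],"roll":[0,0,0,0,0,0,0,0],"grip":[0.042,0.042,0.042,0.042,0.042,0.042,0.042,0.042]}' 40
```

```text
time_s: 19.35
position: [0.4585, 0.1436, 0.0364]
tool_rot: [[1.0, -0.0, 0.002], [-0.0, -1.0, 0.0], [0.002, -0.0, -1.0]]
ft_force: [0.3, -0.4, -1.2]
grip_width: 0.085
time_s: 20.15
position: [0.458, 0.1437, 0.0357]
tool_rot: [[1.0, -0.0, 0.001], [-0.0, -1.0, 0.0], [0.001, -0.0, -1.0]]
ft_force: [-1.1, 1.1, 4.7]
grip_width: 0.0488
time_s: 20.95
position: [0.4573, 0.1435, 0.1243]
tool_rot: [[1.0, -0.0, -0.002], [-0.0, -1.0, -0.0], [-0.002, 0.0, -1.0]]
ft_force: [0.7, 0.9, -1.8]
grip_width: 0.0486
```

```bash
python3 -m crank '{"slide":[[0.015,0.006,0],[0.045,0.017,0],[0.08,0.03,0],[0.115,0.043,0],[0.14,0.052,0],[0.1505,0.056,0],[0.1505,0.056,0],[0.1505,0.056,0]],"roll":[0,0,0,0,0,0,0,0],"grip":[0.042,0.042,0.042,0.042,0.042,0.042,0.042,0.042]}' 40;python3 -m crank '{"slide":[[0,0,0.01],[0,0,0.025],[0,0,0.04],[0,0,0.055],[0,0,0.063],[0,0,0.065],[0,0,0.065],[0,0,0.065]],"roll":[0,0,0,0,0,0,0,0],"grip":[0.042,0.042,0.042,0.042,0.042,0.042,0.042,0.042]}' 40;  python3 -c "
from h import *
p=get_image('scene');save(p,'scene6.png')
"
python3 -c "
import cv2
b=cv2.imread('pics/scene6.png')[100:300,330:530]
cv2.imwrite('pics/c7.png',cv2.resize(b,(500,500)))"
```

```text
time_s: 21.75
position: [0.6075, 0.0877, 0.1243]
tool_rot: [[1.0, -0.0, -0.002], [-0.0, -1.0, 0.0], [-0.002, -0.0, -1.0]]
ft_force: [0.0, 0.3, -0.1]
grip_width: 0.0485
time_s: 22.55
position: [0.6086, 0.0876, 0.061]
tool_rot: [[1.0, -0.0, 0.001], [-0.0, -1.0, -0.0], [0.001, 0.0, -1.0]]
ft_force: [0.1, 0.6, -0.8]
grip_width: 0.0485
```

View pics/c7.png

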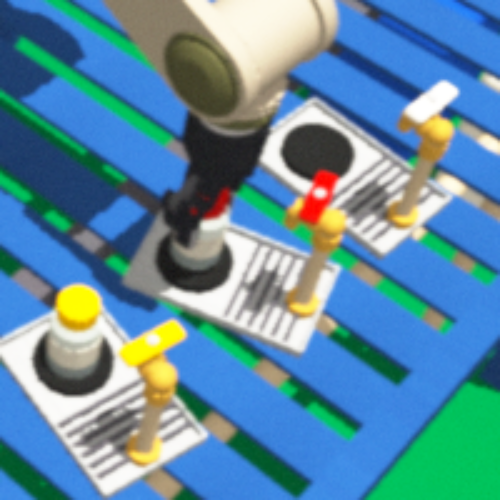

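Red hangs centred over the rest of the red tap (crop (198,265)).

```bash
python3 -m crank '{"slide":[[0,0,0.003],[0,0,0.006],[0,0,0.008],[0,0,0.0095],[0,0,0.0105],[0,0,0.011],[0,0,0.0115],[0,0,0.0115]],"roll":[0,0,0,0,0,0,0,0],"grip":[0.042,0.042,0.042,0.042,0.042,0.042,0.042,0.042]}' 40
```

```text
time_s: 23.4
position: [0.6084, 0.0875, 0.0498]
tool_rot: [[1.0, -0.0, 0.001], [-0.0, -1.0, -0.0], [0.001, 0.0, -1.0]]
ft_force: [-3.3, 0.1, 7.3]
grip_width: 0.0484
```

```bash
python3 -m crank '{"slide":[[0,0,0],[0,0,0],[0,0,0],[0,0,0],[0,0,0],[0,0,0],[0,0,0],[0,0,0]],"roll":[0,0,0,0,0,0,0,0],"grip":[0.05,0.052,0.056,0.062,0.068,0.075,0.082,0.085]}' 40
python3 -m crank '{"slide":[[0,0,-0.01],[0,0,-0.03],[0,0,-0.06],[0,0,-0.09],[0,0,-0.12],[0,0,-0.15],[0,0,-0.15],[0,0,-0.15]],"roll":[0,0,0,0,0,0,0,0],"grip":[0.085,0.085,0.085,0.085,0.085,0.085,0.085,0.085]}' 40
python3 -m crank '{"slide":[[-0.012,-0.016,0],[-0.035,-0.047,0],[-0.06,-0.081,0],[-0.085,-0.115,0],[-0.11,-0.149,0],[-0.135,-0.183,0],[-0.155,-0.21,0],[-0.155,-0.21,0.01]],"roll":[0,0,0,0,0,0,0,0],"grip":[0.085,0.085,0.085,0.085,0.085,0.085,0.085,0.085]}' 40
python3 -m crank '{"slide":[[0,0,0.01],[0,0,0.03],[0,0,0.05],[0,0,0.06],[0,0,0.06],[0,0,0.06],[0,0,0.06],[0,0,0.06]],"roll":[0,0,0,0,0,0,0,0],"grip":[0.085,0.085,0.085,0.085,0.085,0.085,0.085,0.085]}' 40
python3 -c "
from h import *
p=get_image('scene');save(p,'scene7.png')
"
python3 -c "
import cv2
b=cv2.imread('pics/scene7.png')[40:290,290:540]
cv2.imwrite('pics/c8.png',cv2.resize(b,(600,600)))"
```

```text
time_s: 24.2
position: [0.6083, 0.0876, 0.0488]
tool_rot: [[1.0, -0.0, 0.0], [-0.0, -1.0, 0.0], [0.0, -0.0, -1.0]]
ft_force: [0.3, -0.3, 0.8]
grip_width: 0.085
time_s: 25.0
position: [0.6083, 0.0876, 0.1996]
tool_rot: [[1.0, -0.0, 0.001], [-0.0, -1.0, -0.0], [0.001, 0.0, -1.0]]
ft_force: [-0.4, -0.2, -0.6]
grip_width: 0.0848
time_s: 25.8
position: [0.4501, 0.3007, 0.1889]
tool_rot: [[1.0, 0.005, -0.0], [0.005, -1.0, 0.001], [-0.0, -0.001, -1.0]]
ft_force: [0.9, 0.4, -0.8]
grip_width: 0.085
time_s: 26.6
position: [0.4537, 0.2976, 0.1295]
tool_rot: [[1.0, -0.0, 0.001], [-0.0, -1.0, 0.0], [0.001, -0.0, -1.0]]
ft_force: [0.8, -0.2, -0.6]
grip_width: 0.0849
```

View pics/c8.png

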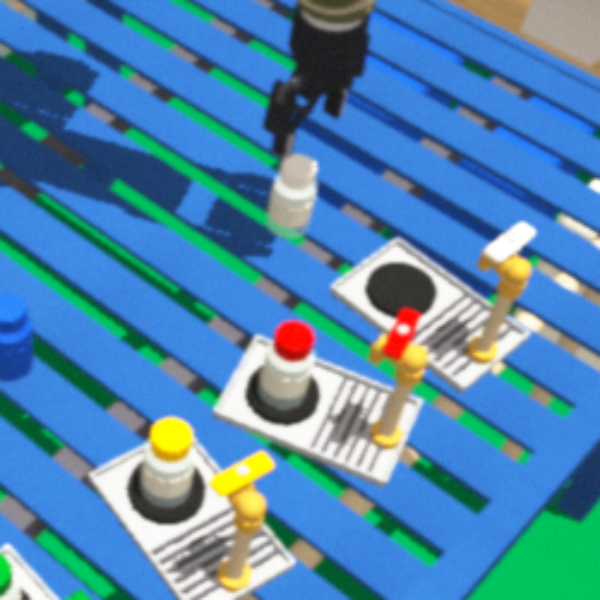

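Red stands well in its rest (crop (288,380)). The fingers straddle white (297,175).

```bash
python3 -m crank '{"slide":[[0,0,0.02],[0,0,0.045],[0,0,0.07],[0,0,0.087],[0,0,0.0935],[0,0,0.0935],[0,0,0.0935],[0,0,0.0935]],"roll":[0,0,0,0,0,0,0,0],"grip":[0.085,0.085,0.085,0.085,0.085,0.085,0.085,0.085]}' 40;python3 -m crank '{"slide":[[0,0,0],[0,0,0],[0,0,0],[0,0,0],[0,0,0],[0,0,0],[0,0,0],[0,0,0]],"roll":[0,0,0,0,0,0,0,0],"grip":[0.07,0.06,0.054,0.05,0.046,0.044,0.042,0.042]}' 40;python3 -m crank '{"slide":[[0,0,-0.01],[0,0,-0.03],[0,0,-0.06],[0,0,-0.08],[0,0,-0.09],[0,0,-0.09],[0,0,-0.09],[0,0,-0.09]],"roll":[0,0,0,0,0,0,0,0],"grip":[0.042,0.042,0.042,0.042,0.042,0.042,0.042,0.042]}' 40
```

```text
time_s: 27.45
position: [0.4539, 0.2978, 0.0363]
tool_rot: [[1.0, -0.0, 0.002], [-0.0, -1.0, 0.001], [0.002, -0.001, -1.0]]
ft_force: [1.2, -0.5, -0.2]
grip_width: 0.0849
time_s: 28.25
position: [0.4536, 0.2977, 0.0357]
tool_rot: [[1.0, -0.0, 0.001], [-0.0, -1.0, 0.0], [0.001, -0.0, -1.0]]
ft_force: [-0.6, 0.3, 5.6]
grip_width: 0.0486
time_s: 29.05
position: [0.4529, 0.2973, 0.1242]
tool_rot: [[1.0, -0.0, -0.002], [-0.0, -1.0, -0.001], [-0.002, 0.001, -1.0]]
ft_force: [0.7, -0.1, -0.3]
grip_width: 0.0481
```

```bash
python3 -m crank '{"slide":[[0.015,0,0],[0.045,0.001,0],[0.08,0.001,0],[0.12,0.002,0],[0.15,0.002,0],[0.161,0.002,0],[0.161,0.002,0],[0.161,0.002,0]],"roll":[0,0,0,0,0,0,0,0],"grip":[0.042,0.042,0.042,0.042,0.042,0.042,0.042,0.042]}' 40;python3 -m crank '{"slide":[[0,0,0.01],[0,0,0.025],[0,0,0.04],[0,0,0.055],[0,0,0.063],[0,0,0.065],[0,0,0.065],[0,0,0.065]],"roll":[0,0,0,0,0,0,0,0],"grip":[0.042,0.042,0.042,0.042,0.042,0.042,0.042,0.042]}' 40;  python3 -c "
from h import *
p=get_image('scene');save(p,'scene8.png')
"
python3 -c "
import cv2
b=cv2.imread('pics/scene8.png')[60:260,360:560]
cv2.imwrite('pics/c9.png',cv2.resize(b,(500,500)))"
```

```text
time_s: 29.85
position: [0.6136, 0.2955, 0.1242]
tool_rot: [[1.0, -0.0, -0.002], [-0.0, -1.0, -0.001], [-0.002, 0.001, -1.0]]
ft_force: [0.7, -0.2, -1.1]
grip_width: 0.0483
time_s: 30.65
position: [0.6146, 0.2957, 0.0611]
tool_rot: [[1.0, -0.0, 0.001], [-0.0, -1.0, 0.0], [0.001, -0.0, -1.0]]
ft_force: [-0.0, -1.7, -0.6]
grip_width: 0.0487
```

View pics/c9.png

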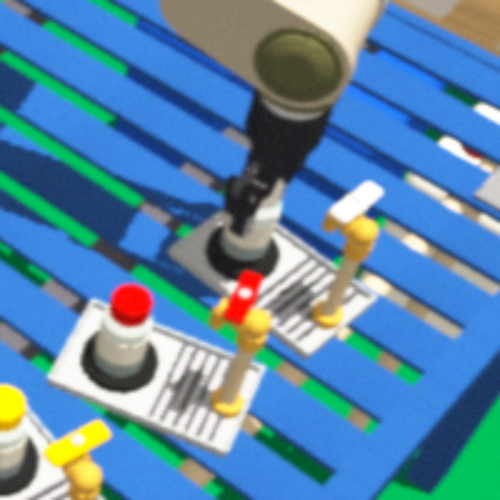

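White hangs centred over its rest.

```bash
python3 -m crank '{"slide":[[0,0,0.003],[0,0,0.006],[0,0,0.008],[0,0,0.0095],[0,0,0.0105],[0,0,0.011],[0,0,0.0115],[0,0,0.0115]],"roll":[0,0,0,0,0,0,0,0],"grip":[0.042,0.042,0.042,0.042,0.042,0.042,0.042,0.042]}' 40
```

```text
time_s: 31.5
position: [0.6144, 0.2956, 0.0498]
tool_rot: [[1.0, -0.0, 0.001], [-0.0, -1.0, 0.0], [0.001, -0.0, -1.0]]
ft_force: [-2.0, -1.5, 5.7]
grip_width: 0.049
```

Release, rise, and move back clear for a last look.

```bash
python3 -m crank '{"slide":[[0,0,0],[0,0,0],[0,0,0],[0,0,0],[0,0,0],[0,0,0],[0,0,0],[0,0,0]],"roll":[0,0,0,0,0,0,0,0],"grip":[0.05,0.052,0.056,0.062,0.068,0.075,0.082,0.085]}' 40
python3 -m crank '{"slide":[[0,0,-0.01],[0,0,-0.03],[0,0,-0.06],[0,0,-0.09],[0,0,-0.12],[0,0,-0.15],[0,0,-0.17],[0,0,-0.17]],"roll":[0,0,0,0,0,0,0,0],"grip":[0.085,0.085,0.085,0.085,0.085,0.085,0.085,0.085]}' 40
python3 -m crank '{"slide":[[-0.02,-0.003,0],[-0.05,-0.008,0],[-0.09,-0.015,0],[-0.13,-0.022,0],[-0.17,-0.03,0],[-0.21,-0.04,0],[-0.23,-0.05,0],[-0.24,-0.05,0]],"roll":[0,0,0,0,0,0,0,0],"grip":[0.085,0.085,0.085,0.085,0.085,0.085,0.085,0.085]}' 40
python3 -m crank '{"slide":[[0,0,0],[0,0,0],[0,0,0],[0,0,0],[0,0,0],[0,0,0],[0,0,0],[0,0,0]],"roll":[0,0,0,0,0,0,0,0],"grip":[0.085,0.085,0.085,0.085,0.085,0.085,0.085,0.085]}' 40
python3 - <<'E'
from h import *
T=dict(white=(.6144,.2956),red=(.6084,.0875),green=(.5789,-.3095),yellow=(.5988,-.0895))
p=get_image('top');save(p,'top9.png')
for k,t in T.items():
    u,v=proj(p,[*t,.109]); e=flood(p,(int(u),int(v)),60 if k!='white' else 30); print(k,np.round((u,v)),np.round(e[0],1),np.round(e[1],1),np.round(ray(p,*e[0],.109)[:2],4))
p=get_image('scene');save(p,'scene9.png')
E
```

```text
time_s: 32.3
position: [0.6144, 0.2955, 0.0488]
tool_rot: [[1.0, -0.0, -0.0], [-0.0, -1.0, -0.0], [-0.0, 0.0, -1.0]]
ft_force: [0.5, 0.3, 0.2]
grip_width: 0.0849
time_s: 33.1
position: [0.6152, 0.2958, 0.2231]
tool_rot: [[1.0, -0.0, 0.007], [-0.0, -1.0, 0.002], [0.007, -0.002, -1.0]]
ft_force: [-0.3, 0.9, 0.9]
grip_width: 0.0852
time_s: 33.9
position: [0.3724, 0.3461, 0.2186]
tool_rot: [[1.0, 0.002, -0.001], [0.002, -1.0, -0.0], [-0.001, 0.0, -1.0]]
ft_force: [0.3, 0.7, 0.6]
grip_width: 0.0847
time_s: 34.7
position: [0.3744, 0.3456, 0.2188]
tool_rot: [[1.0, -0.0, -0.0], [-0.0, -1.0, 0.0], [-0.0, -0.0, -1.0]]
ft_force: [0.2, -0.3, 0.5]
grip_width: 0.0851
white [162. 150.] [160.1 151.5] [15.6 20.3] [0.6104 0.3005]
red [246. 155.] [246.1 155.3] [14.5 15.3] [0.6071 0.0882]
green [406. 171.] [405.7 171.5] [14.5 17.4] [ 0.578 -0.308]
yellow [318. 161.] [317.5 160.9] [14.5 15.6] [ 0.5983 -0.0887]
```

View pics/top9.png

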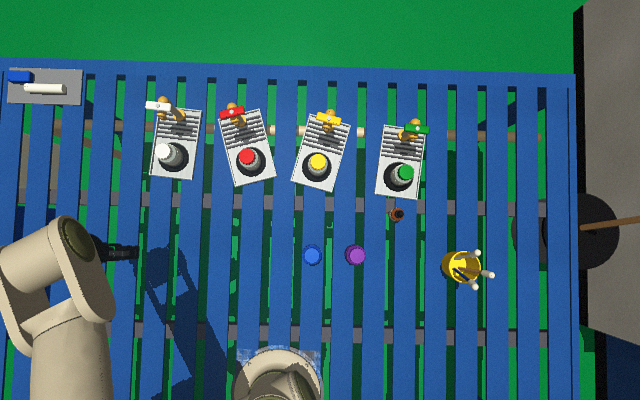

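View pics/scene9.png

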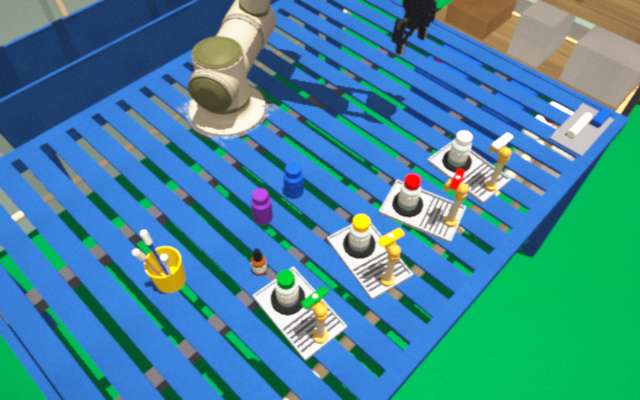

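All four stand on the rests of their own colour. The look-alikes, dropper (397,214) and tub (462,267) are where they were. The white cap's ellipse came out too long (20 px) because the fit ran into the pale bottle and tray; both pictures show it inside its rest.

```bash
python3 -c "
from rig import close_job
print(close_job())"
```

```text
the job is handed in; nothing more can be done
None
```

All four sample bottles (yellow, green, red, white, in that order) now stand upright on the black rests at the taps matching their caps. I lowered each one until it touched the rest (about 6–7 N), then opened the gripper. The job took about 35 s on the robot's clock, and the gripper was empty and clear when I handed it in.

- **Last checks:** In the final pictures every bottle is upright and wholly on its rest. The red, green and yellow caps measured within about 2 mm of where I set them, against a margin of about 15 mm. The dropper, brush tub and the blue and purple look-alikes had not moved.
- **Checks that disagreed:** The two cameras differed by about 4–5 mm, so I used the average of the two. Green's cap fit failed in one view, so for that bottle I corrected the other view by the usual offset. The final fit on the white cap was about 6 mm off because it ran into the pale bottle and tray. I judged that bottle by eye in both pictures and from the arm's position when it let go.

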